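# Set the violin-neck gauge with its thumb wheel and lock it

### The job

Set the neck gauge: with a fingertip on top of the knurled brass wheel, roll it towards the jaws, as many strokes as needed, until the gap has closed so far that the white pointer on the dark sliding jaw stands at the red band on the scale. Then push the yellow-tipped lock lever right over to its other end and come clear. Do it by touch alone: move the jaw only by the wheel, leave the red-banded marker where it is, and do not lift, carry or knock anything else on the bench.

Things in the scene. Friction and masses are not known exactly. Their poses are not given: they have to be found in the camera images.
- gauge: The gauge, fixed: wooden base 120 mm (its x) by 340 mm (its y), 20 mm high; origin at the centre of the underside. Along its +y: green wheel housing (centre y -115 mm, 78 mm in y by 52 mm in x, top 78 mm above the bench), sliding jaw, aluminium fixed jaw (60 mm in x, face at y +70 mm, top 56 mm above the bench), green lever block (centre y +137 mm). Scale rail along its +x edge.
- wheel_top (a point): Topmost point of the knurled brass wheel, 92 mm above the bench. The wheel is 60 mm in diameter, 18 mm wide, axis along the gauge's x, on fixed bearings; it stands 14 mm out of its housing. A fingertip pressed on it with 3 to 15 N and dragged along the gauge's y rolls it; about 1 N at the rim turns it, and it stays where it is left.
- wheel (a joint): Turn of the wheel in rad, 0 to 4; grows when its top rolls towards the jaws (the gauge's +y). Each rad (30 mm of rim) moves the sliding jaw 15 mm towards the fixed jaw; turning back opens the gap again.
- jaw: Dark steel sliding jaw, 60 mm (x) by 16 mm (y) by 36 mm high, standing on the base plate; origin at the underside of its face that looks to the fixed jaw; slides along the gauge's y.
- pointer (a point): Tip of the white pointer, a 3 mm wide bar standing out from the +x end of the sliding jaw towards the scale, 32.5 mm above the bench.
- mark (a point): Centre of the red band, 6 mm wide in the gauge's y and 17 mm long in x, on a dark 18 mm saddle on the scale rail, 33 mm above the bench. The pointer is at the mark when its tip has the same y in the gauge's frame as this point; the wheel always starts with the pointer short of it.
- lock (a joint): Angle of the lock lever in rad: 0 leaning to the gauge's -x (unlocked, as it starts), 1.0 leaning fully to +x (locked). It stays where it is left; about 1 N at the tip moves it.
- lock_tip (a point): Centre of the lever's yellow ball, 26 mm in diameter, 60 mm from the pivot. The pivot's axis runs along the gauge's y, at x = 0, 42 mm above the bench; the ball stands at x = -29 mm, 95 mm above the bench when unlocked, at x = +29 mm when locked. The block under it is 70 mm in x by 50 mm in y, its top 45 mm above the bench.
- neck: Loose maple violin neck blank, 34 by 233 by 40 mm, lying along the gauge's near (-x) edge; a bystander. Origin: underside.
- bridge: Loose pale bridge blank, 34 by 42 by 5 mm, beyond the gauge; a bystander. Origin: underside.
- spool: Loose wooden spool, 36 mm in diameter, 72 mm high, standing beyond the gauge; a bystander. Origin: underside.
- glue: Amber jar, 60 mm in diameter, 85 mm high; a bystander. Origin: underside.
- mug: Blue mug, 76 mm in diameter, 85 mm high; a bystander. Origin: underside.
- screwdriver: Screwdriver with a dark wooden handle, 200 mm, lying on the right; a bystander. Origin: middle, underside.
- brush: Brush, 200 mm, lying on the left; a bystander. Origin: middle, underside.
- sander: Cork sanding block, 110 by 60 by 35 mm, on the right; a bystander. Origin: underside.

How it is judged:
By the outcome, as a careful person would: the job done as asked, in the order asked, and still so for the second after the job is handed in, with the robot touching nothing.
It also fails if it takes over 51 s, if anything falls off the work surface, if the arm or the gripper's body presses on something with over 40 N, if the wrist force passes 120 N, or if a joint passes its speed limit or range.

### The arm

A 6-joint arm with a two-finger parallel gripper is mounted at the origin on the work surface. World frame = base frame: x ahead of the robot, y to its left, z up, the work surface at z = 0. Lengths are in mm, angles in degrees, forces in N, time in s.
With the tool pointing down it reaches from about 350 to 850 mm from the base axis. Payload 8.1 kg.
Tool frame: the origin (TCP) lies midway between the tips of the shut fingers; the grasp point (between the pads) lies 19 mm behind it; z points along the fingers, y is the line along which they close (so a half turn about z gives the same grasp; the last joint's range is limited). The gripper opens to 85 mm and grips with 20 to 120 N. Pads are 22 mm wide; open, the fingers measure 114 mm over their backs; the gripper's body (76 mm by 85 mm) begins 54 mm behind the grasp point. The pads swing forward as they close: fully open they stand 13 mm farther back than shut.
Start: joints at [-72.387, 7.471, 85.268, -0, 87.261, -4.893], TCP at [229.686, -554.301, 231.292] pointing down, gripper open.
Joint ranges: [-169.43, 169.43], [-51.17, 129.36], [1.28, 143.12], [-76.62, 256.62], [0, 156.53], [-152.29, 152.29]. Speed limits (degrees/s): [136.94, 136.94, 159.86, 180, 180, 180].

### API

Orientations are given as [roll, pitch, yaw] about the fixed x, y, z axes, in that order (R = Rz(yaw) Ry(pitch) Rx(roll)).
In Python, from bench import r gives the robot as it stands. The module is installed in compiled form; this text tells all that it offers.
- The arm moves only by the tool jog_arm, never from a script. Its argument "rows" is a list of rows, each a list of 2 entries, a list of its own where there are three numbers: the shift along the tool's x, y, z in mm, then the turn, a rotation vector about the tool's x, y, z in rad. A call has 1 to 10 rows; each row is the pose to reach, as a shift and turn from the pose commanded when the call began, along the tool's axes at that moment; what a row does not reach only later rows make up. A row lasts 1/10 s, in which the tool goes at most 50 mm and 8.59 degrees, less where a joint would pass 70% of its speed; a pose out of reach is approached as far as the arm can. A call with a gripper value outside its range is refused whole. "grip" is the finger opening in mm, from 0 to 85.4, set as the call begins (left out, the last holds). The fingers move at their own pace and stop on an object; "force" is the grip in N (left out, the last holds). Time passes only in rows, so rows that repeat a pose let the fingers close. It gives the time, the measured TCP pose, the force, the opening and the grip force at its end, in the units of the state.
- r.sense(): the state, without advancing time (a new reading comes with each control period).
- r.snapshot(name): name is "scene" or "top" or "wrist"; returns (picture, depth): 400x640x3 uint8, blue, green, red; 400x640 float32, mm along the optical axis (not along the pixel's ray), 0 where there is no reading.
- r.camera_params(name): a dict with "fx", "fy", "cx", "cy" (pixels), "pose" (4x4, takes a point from camera to world coordinates); the wrist camera has in their place "tool_from_camera" (4x4, takes a point from camera to tool coordinates, whose origin is the TCP and whose axes are the flange's). Camera axes: x right, y down, z forward; pixel columns grow to the right and rows downward; lengths in mm; the calibration is good to about 2 mm. A picture is of the moment at which its call begins: read the wrist's pose just before it. camera_params takes no time and is no camera call.
- r.hand_in(): hands the job in; it is judged then, once.
The state is a dict: "time": time; "joint_pos": joint angles; "qd": joint speeds; "joint_efforts": joint torques, N m; "tool_pos": TCP position; "tcp_rot": TCP orientation; "ft_force": force on the tool from outside, world axes, zero at the start; "wrist_torque": the same for the moment, N m; "finger_gap": finger opening in mm; "grip_force": force on a finger pad.
Only numpy, scipy, OpenCV 4.12 (cv2) and the standard library are available. Lean on these libraries where they do the work, as an engineer would, in place of code of your own. Each camera call takes 0.05 s, during which the arm holds its last target. There are 200 camera calls.

## Working session

There is one attempt and no reset: what is moved stays moved. The work goes in short steps, Python scripts to look and compute and a tool call to move; the robot and the scene stay as the last step left them, time stands still between calls to the robot, and variables do not carry over. Pictures are saved under pics/ and viewed, at most 10 in all, crops included, and the job is handed in when it is done.

Besides the shell and the picture viewer there is one more tool, called after "Call:" as name([rows], argument=value, ...), one row to a line, values as JSON. jog_arm: Moves the arm, as the interface text tells. Its arguments: {"type":"object","properties":{"rows":{"type":"array"},"grip":{"type":"number"},"force":{"type":"number"}},"required":["rows"]}

```bash
mkdir -p pics
cat > h.py <<'E'
import numpy as np, cv2
from bench import r
from scipy.spatial.transform import Rotation as R
def snap(n,f=None):
    p,d=r.snapshot(n)
    if f: cv2.imwrite('pics/'+f,p)
    return p,d
def cloud(n,d):
    c=r.camera_params(n); v,u=np.mgrid[0:400,0:640]
    P=np.stack([(u-c['cx'])/c['fx']*d,(v-c['cy'])/c['fy']*d,d],-1)
    if 'pose' in c: T=np.array(c['pose'])
    else:
        s=r.sense(); W=np.eye(4); W[:3,:3]=R.from_euler('xyz',s['tcp_rot'],degrees=True).as_matrix(); W[:3,3]=s['tool_pos']; T=W@np.array(c['tool_from_camera'])
    return P@T[:3,:3].T+T[:3,3]
E
python3 - <<'E'
from h import *
s=r.sense();print(s['tool_pos'],s['tcp_rot'],s['ft_force'],s['time'],s['finger_gap'])
p,d=snap('top','top.png'); np.savez('top.npz',p=p,X=cloud('top',d),d=d)
p,d=snap('scene','scene.png'); np.savez('scene.npz',p=p,X=cloud('scene',d))
print(r.camera_params('top'))
print(r.camera_params('wrist'))
E
```

```text
[ 229.5032604  -553.78110145  230.26967652] [-1.79895695e+02 -9.24407808e-03  2.25034370e+01] [ 0.7709865  -0.09305853 -0.32410647] 0.0 85.50187477732021
{'fx': 489.5499369849434, 'fy': 489.5499369849434, 'cx': 309.2304951769168, 'cy': 194.09278711659218, 'pose': array([[-3.18679762e-03, -9.94787514e-01,  1.01919801e-01,
         4.61117303e+02],
       [-9.99991615e-01,  2.90808963e-03, -2.88304768e-03,
        -1.06819791e+01],
       [ 2.57162792e-03, -1.01928135e-01, -9.94788441e-01,
         1.50707177e+03],
       [ 0.00000000e+00,  0.00000000e+00,  0.00000000e+00,
         1.00000000e+00]])}
{'fx': 276.77526764248745, 'fy': 276.77526764248745, 'cx': 318.0185485931084, 'cy': 202.82199549621296, 'tool_from_camera': array([[ 8.83895513e-04, -9.50919121e-01, -3.09438273e-01,
         7.88001476e+01],
       [ 9.99999592e-01,  8.97354887e-04,  9.88346810e-05,
        -1.81819509e-01],
       [ 1.83692158e-04, -3.09438234e-01,  9.50919526e-01,
        -1.42199620e+02],
       [ 0.00000000e+00,  0.00000000e+00,  0.00000000e+00,
         1.00000000e+00]])}
```

View pics/top.png

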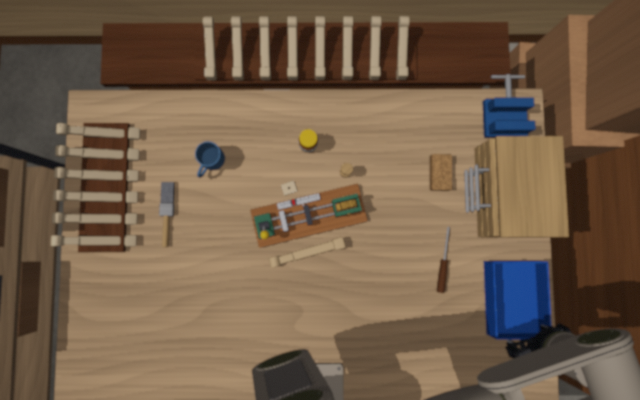

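View pics/scene.png

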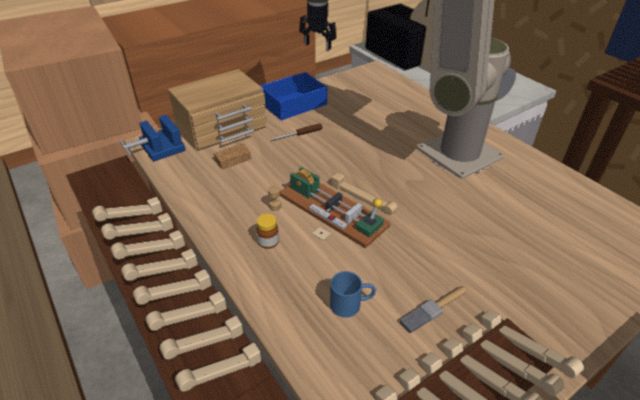

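The top view shows the gauge: wheel housing near (347,205), jaws at (285–308,215), lever block and yellow ball near (264,230). Its +y runs to the image left, close to world +y. The scale is on the far side.

Run:
```python
from h import *
z=np.load('top.npz');p,X=z['p'],z['X']
for (u,v) in [(347,205),(264,225),(264,236),(308,214),(284,220),(300,240),(320,260)]: print(u,v,X[v,u].round(1))
sub=np.zeros((400,640),bool);sub[180:250,245:375]=1
hsv=cv2.cvtColor(p,cv2.COLOR_BGR2HSV)
m=sub&(X[...,2]>12)&(X[...,2]<110)
n,l,st,c=cv2.connectedComponentsWithStats(m.astype(np.uint8))
for i in range(1,n):
    if st[i,4]>300:
        q=X[l==i]; rr=cv2.minAreaRect(q[:,:2].astype(np.float32)); print(st[i],rr,np.percentile(q[:,2],[5,50,95]))
y=sub&(hsv[...,0]>22)&(hsv[...,0]<33)&(hsv[...,1]>170)&(hsv[...,2]>100)
v,u=np.nonzero(y);print('yellow',list(zip(u,v))[:40],X[y].mean(0))
cv2.imwrite('pics/crop.png',cv2.resize(p[170:280,235:385],None,fx=5,fy=5,interpolation=cv2.INTER_CUBIC))
```

```text
347 205 [ 573.8 -124.    93.9]
264 225 [518.4 119.6  51.9]
264 236 [484.9 114.2 110.1]
308 214 [550.5 -11.   54.3]
284 220 [532.7  59.9  59.7]
300 240 [474.2  13.7  -2.3]
320 260 [413.3 -47.2   4.6]
[ 250  184  118   64 4373] ((548.7385864257812, -12.535507202148438), (120.51065826416016, 340.6285400390625), 13.657115936279297) [16.54840152 23.72717409 81.27826512]
yellow [(np.int64(263), np.int64(231)), (np.int64(264), np.int64(231)), (np.int64(265), np.int64(231)), (np.int64(262), np.int64(232)), (np.int64(263), np.int64(232)), (np.int64(264), np.int64(232)), (np.int64(265), np.int64(232)), (np.int64(266), np.int64(232)), (np.int64(261), np.int64(233)), (np.int64(262), np.int64(233)), (np.int64(263), np.int64(233)), (np.int64(264), np.int64(233)), (np.int64(265), np.int64(233)), (np.int64(266), np.int64(233)), (np.int64(267), np.int64(233)), (np.int64(261), np.int64(234)), (np.int64(262), np.int64(234)), (np.int64(263), np.int64(234)), (np.int64(264), np.int64(234)), (np.int64(265), np.int64(234)), (np.int64(266), np.int64(234)), (np.int64(267), np.int64(234)), (np.int64(261), np.int64(235)), (np.int64(262), np.int64(235)), (np.int64(263), np.int64(235)), (np.int64(264), np.int64(235)), (np.int64(265), np.int64(235)), (np.int64(266), np.int64(235)), (np.int64(267), np.int64(235)), (np.int64(261), np.int64(236)), (np.int64(262), np.int64(236)), (np.int64(263), np.int64(236)), (np.int64(264), np.int64(236)), (np.int64(265), np.int64(236)), (np.int64(266), np.int64(236)), (np.int64(267), np.int64(236)), (np.int64(262), np.int64(237)), (np.int64(263), np.int64(237)), (np.int64(264), np.int64(237)), (np.int64(265), np.int64(237))] [489.91337593 114.58749676 106.53317755]
```

View pics/crop.png

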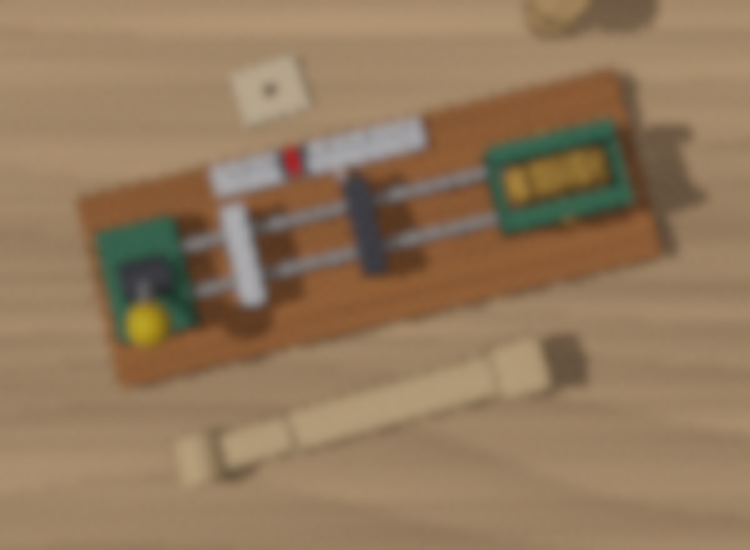

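Gauge found: centre (549,-12.5), yaw 13.7°, size 120×341 mm, which matches the given sizes. The wheel top should be at (576,-124,92), and the measured point is (574,-124,94). The pointer is about 30 mm short of the red band. I'm moving above the wheel with the fingers shut.

Call:
jog_arm([
  [[484,-265,80],[0,0,0.154]],
  [[484,-265,80],[0,0,0.154]],
  [[484,-265,80],[0,0,0.154]],
  [[484,-265,80],[0,0,0.154]],
  [[484,-265,80],[0,0,0.154]],
  [[484,-265,80],[0,0,0.154]],
  [[484,-265,80],[0,0,0.154]],
  [[484,-265,80],[0,0,0.154]],
  [[484,-265,80],[0,0,0.154]],
  [[484,-265,80],[0,0,0.154]],
], grip=0)

```text
time: 1.1
tool_pos: [540.1, -167.0, 159.0]
tcp_rot: [-180.0, 0.0, 13.7]
ft_force: [0.4, -1.8, 0.8]
finger_gap: 0.1
grip_force: 0.0
```

Call:
jog_arm([
  [[25,-18,5],[0,0,0]],
  [[45,-33,9],[0,0,0]],
  [[45,-33,9],[0,0,0]],
  [[45,-33,9],[0,0,0]],
])

```text
time: 1.5
tool_pos: [574.9, -125.9, 149.9]
tcp_rot: [-180.0, 0.1, 13.8]
ft_force: [0.5, -0.3, 0.6]
finger_gap: 0.2
grip_force: 0.0
```

```bash
cat >> h.py <<'E'
C=np.array([548.7,-12.5]);a=np.radians(13.66);GX=np.array([np.cos(a),np.sin(a)]);GY=np.array([-np.sin(a),np.cos(a)])
def gauge(P): q=np.asarray(P)[...,:2]-C; return np.stack([q@GX,q@GY,np.asarray(P)[...,2]],-1)
def look(f):
    p,d=snap('wrist',f); X=cloud('wrist',d); return p,gauge(X)
E
python3 - <<'E'
from h import *
s=r.sense();print(gauge(s['tool_pos']),s['ft_force'])
p,G=look('w1.png'); np.savez('w1.npz',p=p,G=G)
E
```

```text
[  -1.30573639 -116.37378943  149.92112632] [ 0.48318624 -0.27132833  0.60297533]
```

View pics/w1.png

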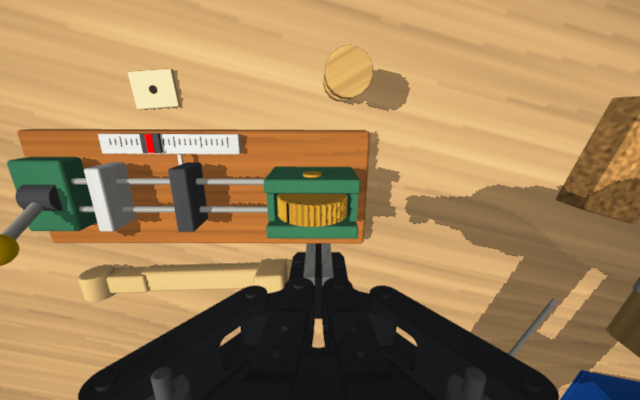

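The wrist view shows the wheel at (313,208), the white pointer tip at (181,157) and the red band at (151,143). The lever ball is at (5,248), and the fingertip is at (319,245).

```bash
cat >> h.py <<'E'
def ray_y(u,v,z):
    "gauge coords of wrist pixels on plane z (world)"
    c=r.camera_params('wrist');s=r.sense();Rw=R.from_euler('xyz',s['tcp_rot'],degrees=True).as_matrix();T=np.array(c['tool_from_camera'])
    d=Rw@T[:3,:3]@np.array([(u-c['cx'])/c['fx'],(v-c['cy'])/c['fy'],1]);o=Rw@T[:3,3]+s['tool_pos'];return gauge(o+d*(z-o[2])/d[2])
def pm(p,up,show=0):
    "pointer pixel guess u -> pointer, mark and gap in gauge y"
    h=cv2.cvtColor(p,cv2.COLOR_BGR2HSV);red=((h[...,0]<8)|(h[...,0]>172))&(h[...,1]>200)&(h[...,2]>120);red[160:]=0;red[:,:60]=0
    v,u=np.nonzero(red);m=ray_y(u.mean(),v.mean(),33)
    return m,(u.min(),u.max(),v.min(),v.max(),len(u))
E
python3 - <<'E'
from h import *
z=np.load('w1.npz');p,G=z['p'],z['G']
print(pm(p,0))
g=cv2.cvtColor(p,cv2.COLOR_BGR2GRAY)
for v in range(150,166,2): print(v,g[v,172:192])
for v in (157,160): print(ray_y(181,v,32.5))
w=(np.abs(G[...,1]+115)<30)&(np.abs(G[...,0])<20)&(G[...,2]>82)&(G[...,2]<100); w[235:]=0
q=G[w];print('wheel',q.min(0),q.max(0),np.median(q,0),q[q[:,2]>np.percentile(q[:,2],90)].mean(0))
hs=(np.abs(G[...,2]-78)<2.5)&(np.abs(G[...,1]+115)<60)&(np.abs(G[...,0])<45);hs[235:]=0;q=G[hs];print('hous',np.percentile(q,1,0),np.percentile(q,99,0))
j=(np.abs(G[...,2]-56)<3)&(np.abs(G[...,1]-20)<80)&(np.abs(G[...,0])<45);q=G[j];print('jaws',[np.percentile(q[s],[1,99],0).round(1).tolist() for s in (q[:,1]>50,q[:,1]<50)])
E
```

```text
(array([50.83706882, 38.61623028, 33.        ]), (np.int64(145), np.int64(153), np.int64(134), np.int64(151), 119))
150 [237 238 237 237 237 237 237 237 237 237 237 237 237 236 237 237 237 237
 237 237]
152 [236 236 236 236 236 236 236 236 236 235 235 236 236 235 235 235 235 235
 235 235]
154 [140 141 144 150 149 168 181 175 154 124 131 129 121 127 138 147 144 139
 138 127]
156 [128 127 128 128 128 185 229 234 208 127 110 127 127 126 126 128 127 127
 128 120]
158 [131 131 131 132 131 163 217 234 220 153 104 126 131 131 130 131 130 132
 131 131]
160 [131 130 131 129 131 152 209 234 234 190  97 120 132 131 131 132 130 131
 131 131]
162 [135 133 134 134 134 134 198 234 234 208 127 115 121 104  95  85  83  83
  82  83]
164 [135 136 136 137 137 137 173 193 169 130  81  43  37  37  38  38  38  38
  38  38]
[37.439039   11.50577893 32.5       ]
[34.62268278 11.93434449 32.5       ]
wheel [  -8.06604044 -134.52306508   82.00337515] [ 10.62522153 -89.30811686  92.80415743] [   2.44298309 -112.31065461   88.86156696] [   1.55647577 -112.24929323   91.6930235 ]
hous [ -20.68663448 -149.81881683   75.70957205] [ 26.95691077 -74.43072441  79.77353323]
jaws [[[-26.6, 72.2, 53.2], [31.1, 86.2, 57.2]], [[-27.6, -2.5, 53.2], [31.1, 13.2, 57.1]]]
```

Pointer to mark is about 25 mm, so roughly 1.67 rad or 50 mm of rim. I'll do that in two or three strokes. Going to the start of the first stroke now.

Call:
jog_arm([
  [[3,10,20],[0,0,0]],
  [[3,10,45],[0,0,0]],
  [[3,10,53],[0,0,0]],
  [[3,10,55],[0,0,0]],
  [[3,10,56],[0,0,0]],
  [[3,10,57],[0,0,0]],
  [[3,10,57],[0,0,0]],
])

```text
time: 2.25
tool_pos: [581.3, -135.5, 94.8]
tcp_rot: [179.9, -0.1, 13.7]
ft_force: [0.2, -0.4, -0.2]
finger_gap: 0.0
grip_force: 0.0
```

Call:
jog_arm([
  [[0,0,0.5],[0,0,0]],
  [[0,0,1],[0,0,0]],
  [[0,0,1.0],[0,0,0]],
])

```text
time: 2.55
tool_pos: [580.7, -135.2, 92.7]
tcp_rot: [180.0, -0.0, 13.7]
ft_force: [0.4, -0.8, 0.6]
finger_gap: 0.0
grip_force: 0.0
```

Call:
jog_arm([
  [[0,0,0.5],[0,0,0]],
  [[0,0,1],[0,0,0]],
  [[0,0,1.0],[0,0,0]],
])

```text
time: 2.85
tool_pos: [580.5, -135.2, 91.5]
tcp_rot: [-180.0, 0.0, 13.7]
ft_force: [-0.1, 0.5, 0.2]
finger_gap: 0.0
grip_force: 0.0
```

Call:
jog_arm([
  [[0,0,0.5],[0,0,0]],
  [[0,0,1],[0,0,0]],
  [[0,0,1.0],[0,0,0]],
])

```text
time: 3.15
tool_pos: [580.6, -135.3, 90.6]
tcp_rot: [180.0, -0.0, 13.7]
ft_force: [-0.3, -0.6, -0.3]
finger_gap: 0.1
grip_force: 0.1
```

Call:
jog_arm([
  [[0,0,0.7],[0,0,0]],
  [[0,0,0.7],[0,0,0]],
])

```text
time: 3.35
tool_pos: [580.8, -135.5, 90.3]
tcp_rot: [180.0, -0.0, 13.7]
ft_force: [-1.0, 0.6, 2.3]
finger_gap: 0.1
grip_force: 1.4
```

Call:
jog_arm([
  [[0,0,0.7],[0,0,0]],
  [[0,0,0.7],[0,0,0]],
])

```text
time: 3.55
tool_pos: [581.0, -135.9, 90.0]
tcp_rot: [179.9, -0.0, 13.7]
ft_force: [-2.2, -1.6, 5.5]
finger_gap: 0.0
grip_force: 2.8
```

Contact at about 5.5 N. First stroke: 26 mm, following the crown.

Call:
jog_arm([
  [[0,-3,-0.5],[0,0,0]],
  [[0,-6,-1.0],[0,0,0]],
  [[0,-9,-1.3],[0,0,0]],
  [[0,-12,-1.4],[0,0,0]],
  [[0,-15,-1.4],[0,0,0]],
  [[0,-18,-1.4],[0,0,0]],
  [[0,-21,-1.2],[0,0,0]],
  [[0,-24,-0.8],[0,0,0]],
  [[0,-26,-0.4],[0,0,0]],
])

```text
time: 4.45
tool_pos: [575.1, -110.6, 91.5]
tcp_rot: [179.9, -0.1, 13.7]
ft_force: [-5.9, -0.2, 13.4]
finger_gap: 0.2
grip_force: 6.7
```

Run:
```python
from h import *
p,G=look('w2.png');s=r.sense();print(gauge(s['tool_pos']),s['ft_force'])
print(pm(p,0)); cv2.imwrite('pics/w2c.png',cv2.resize(p[100:220,60:300],None,fx=3,fy=3,interpolation=cv2.INTER_CUBIC))
```

```text
[   2.40172404 -101.18280027   91.36642756] [-6.12230981 -0.79904869 13.73150744]
(array([53.90267094, 39.50178626, 33.        ]), (np.int64(117), np.int64(128), np.int64(146), np.int64(159), 121))
```

View pics/w2c.png

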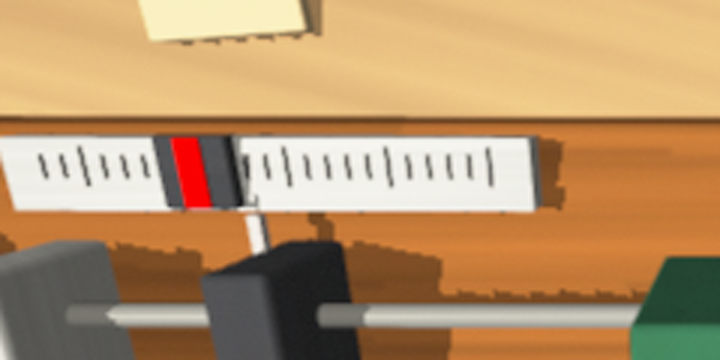

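The gap is now about 12.5 mm; the pointer is at full-image (146,176) and red at (123,157). Lift, go back, and do a second stroke of about 21 mm, somewhat lighter.

Call:
jog_arm([
  [[0,0,-5],[0,0,0]],
  [[0,0,-12],[0,0,0]],
  [[0,14,-12],[0,0,0]],
  [[0,26,-12],[0,0,0]],
  [[0,26,-7],[0,0,0]],
  [[0,26,-3],[0,0,0]],
  [[0,26,-1],[0,0,0]],
  [[0,26,0],[0,0,0]],
  [[0,26,0.4],[0,0,0]],
  [[0,26,0.4],[0,0,0]],
])

```text
time: 5.5
tool_pos: [580.4, -135.9, 89.9]
tcp_rot: [179.9, 0.0, 13.7]
ft_force: [-4.3, -2.9, 7.7]
finger_gap: -0.0
grip_force: 4.1
```

Call:
jog_arm([
  [[0,-3,-0.6],[0,0,0]],
  [[0,-6,-1.2],[0,0,0]],
  [[0,-9,-1.6],[0,0,0]],
  [[0,-12,-1.8],[0,0,0]],
  [[0,-15,-1.8],[0,0,0]],
  [[0,-18,-1.8],[0,0,0]],
  [[0,-21,-1.6],[0,0,0]],
  [[0,-21,-1.6],[0,0,0]],
])

```text
time: 6.3
tool_pos: [575.4, -114.9, 91.8]
tcp_rot: [180.0, 0.0, 13.7]
ft_force: [-6.3, -1.1, 10.7]
finger_gap: -0.0
grip_force: 5.8
```

Run:
```python
from h import *
p,G=look('w3.png');s=r.sense();print(gauge(s['tool_pos']),s['ft_force'])
print(pm(p,0)); cv2.imwrite('pics/w3c.png',cv2.resize(p[120:200,80:200],None,fx=6,fy=6,interpolation=cv2.INTER_CUBIC))
```

```text
[   1.72310204 -105.83986662   91.80125449] [-6.77060261 -0.72423426 11.85454094]
(array([53.59588702, 39.05591495, 33.        ]), (np.int64(112), np.int64(122), np.int64(144), np.int64(159), 137))
```

View pics/w3c.png

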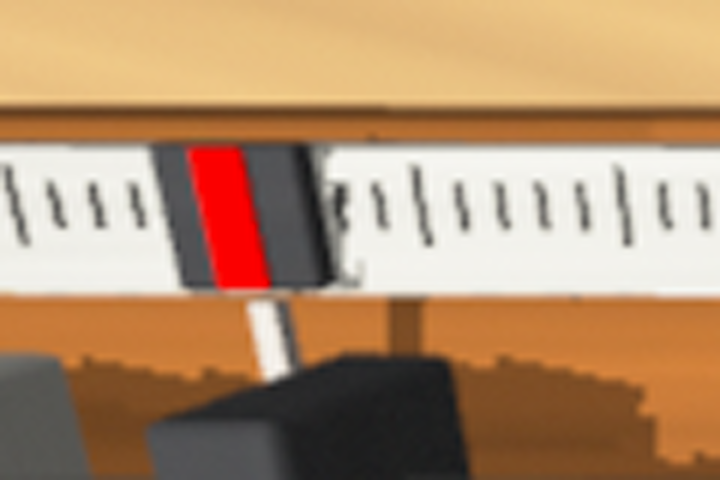

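```bash
cat > meas.py <<'E'
from h import *
def fit(mask,z,name):
    Y=[]
    for v in range(400):
        u=np.nonzero(mask[v])[0]
        if len(u)>=2: Y.append(np.r_[ray_y(u[0]-.5,v,z)[:2],ray_y(u[-1]+.5,v,z)[:2]])
    Y=np.array(Y);print(name,len(Y),'left',np.median(Y[:,3 if 0 else 1]).round(2),'right',np.median(Y[:,3]).round(2),'mid',np.median((Y[:,1]+Y[:,3])/2).round(2));return np.median((Y[:,1]+Y[:,3])/2)
def measure(p,vlo,vhi,ulo,uhi):
    B,G_,Rr=[p[...,i].astype(int) for i in range(3)]
    red=(Rr>G_+70)&(Rr>B+70)&(G_<60); red[175:]=0; red[:,:60]=0
    wh=np.zeros_like(red); wh[vlo:vhi,ulo:uhi]=(B[vlo:vhi,ulo:uhi]>165)
    a=fit(red,33,'red');b=fit(wh,32.5,'ptr');print('gap',a-b)
E
python3 - <<'E'
from meas import *
p=cv2.imread('pics/w3.png'); measure(p,171,181,116,134)
print(p[170:182,118:132,0])
E
```

```text
red 24 left 42.39 right 35.81 mid 39.08
ptr 10 left 39.67 right 36.3 mid 38.0
gap 1.086505938938167
[[ 56  54  55 132 178 180 180 144  84  81  68  53  53  55]
 [ 55  55  55 172 226 226 227 187 101  84  72  55  56  55]
 [ 57  58  57 140 216 232 232 204 125  83  73  59  55  55]
 [ 58  58  58 115 201 232 232 208 132  83  77  64  55  55]
 [ 58  58  58  95 191 233 232 226 172  83  78  67  58  56]
 [ 60  58  59  68 182 232 232 232 187  83  82  70  57  56]
 [ 57  57  56  55 158 223 232 233 202 119  84  73  57  55]
 [ 54  55  55  56 125 207 231 232 208 133  83  74  62  56]
 [ 57  57  57  57 115 201 232 231 218 151  83  77  64  57]
 [ 56  56  57  59  82 186 231 232 228 179  83  80  68  57]
 [ 57  57  57  57  57 178 232 232 232 193  98  82  69  54]
 [ 56  57  57  58  57 139 214 232 232 204 124  78  58  43]]
```

Measured gap is 1.1 mm. The tip is still in contact, so I'll roll about 2.4 mm of rim more.

Call:
jog_arm([
  [[0,-1.2,0.1],[0,0,0]],
  [[0,-2.4,0.2],[0,0,0]],
  [[0,-2.4,0.2],[0,0,0]],
  [[0,-2.4,0.2],[0,0,0]],
])

```text
time: 6.75
tool_pos: [574.9, -112.8, 91.7]
tcp_rot: [180.0, 0.0, 13.7]
ft_force: [-6.5, -1.4, 11.4]
finger_gap: -0.4
grip_force: 6.0
```

Run:
```python
from meas import *
p,G=look('w4.png');s=r.sense();print(gauge(s['tool_pos']),s['ft_force'])
measure(p,172,181,106,130)
```

```text
[   1.81066313 -103.630299     91.73176057] [-6.35159391 -1.32780512 11.17897417]
red 24 left 42.44 right 35.82 mid 39.13
ptr 9 left 40.68 right 37.45 mid 39.08
gap 0.050607078844208786
```

Gap 0.05 mm. Lift off and take a square look from over the pointer.

Call:
jog_arm([
  [[0,0,-6],[0,0,0]],
  [[0,0,-30],[0,0,0]],
  [[0,-30,-58],[0,0,0]],
  [[0,-70,-58],[0,0,0]],
  [[0,-110,-58],[0,0,0]],
  [[0,-135,-58],[0,0,0]],
  [[0,-144,-58],[0,0,0]],
  [[0,-144,-58],[0,0,0]],
  [[0,-144,-58],[0,0,0]],
])

```text
time: 7.7
tool_pos: [541.2, 26.8, 148.5]
tcp_rot: [180.0, 0.0, 13.7]
ft_force: [0.4, -0.5, -0.5]
finger_gap: -0.4
grip_force: 0.0
```

Run:
```python
from meas import *
p,G=look('w5.png');s=r.sense();print(gauge(s['tool_pos']),s['ft_force'])
h=cv2.cvtColor(p,cv2.COLOR_BGR2HSV)
y=(h[...,0]>22)&(h[...,0]<32)&(h[...,1]>200)&(h[...,2]>90)&(np.abs(G[...,1]-137)<30)&(np.abs(G[...,2]-95)<25)
if y.any(): q=G[y];print('ball',q.min(0),q.max(0),np.median(q,0))
np.savez('w5.npz',G=G)
```

```text
[  1.9712231   39.57585849 148.50352418] [-0.34126249 -1.08295269 -0.15016541]
ball [-36.91184751 127.03145909  90.22952488] [-13.43028954 150.55620192 108.3377075 ] [-22.52812276 136.6541798  102.89180683]
```

View pics/w5.png

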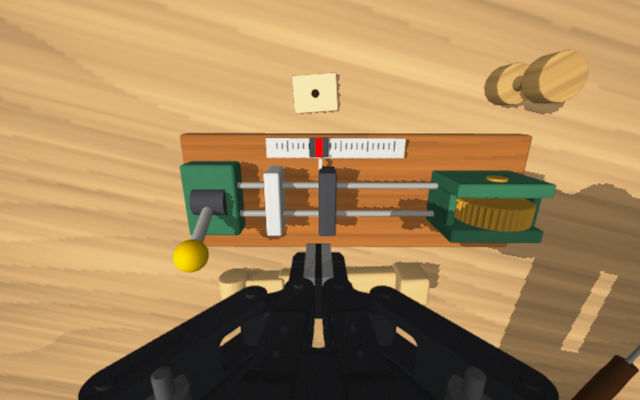

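The pointer at (320,161) is lined up under the red band at (319,147). The yellow ball is at (191,256), at about gauge (-28,138). Checking the alignment in numbers.

Run:
```python
from meas import *
p=cv2.imread('pics/w5.png'); print(p[154:170,312:330,0]); measure(p,159,166,314,327)
```

```text
[[ 80  80  80  58   0   0   0   0   0   0  56  78  78  78  79  69 112 193]
 [ 80  78  80  58   0   0   0   0   0   0  56  80  79  79  79  70 109 161]
 [ 75  76  76  60  18   0   0   0   0  21  61  79  79  78  78  82 119 144]
 [118 121 126 123 121 120 120 116  96  77  81 108 127 127 143 159 166 172]
 [ 88  91  94  94  94  94 127 156 155 130  89  82  95  92 100 112 112 112]
 [ 52  51  51  52  53  52 131 195 212 179 105  52  53  45  35  32  33  34]
 [ 52  51  53  52  53  52 136 207 224 193 111  52  52  44  35  33  35  34]
 [ 54  53  54  53  54  54 138 207 225 193 111  55  54  52  50  43  35  33]
 [ 56  56  54  55  55  55 138 207 223 193 111  56  56  55  56  46  34  35]
 [ 56  57  55  55  56  58 138 206 224 193 112  55  55  56  56  47  36  36]
 [ 55  55  55  55  55  53 138 207 224 185  93  55  55  54  47  40  35  36]
 [ 57  55  56  56  56  55 139 207 223 180  80  53  56  56  49  35  35  34]
 [ 56  56  57  56  55  57 139 207 224 179  73  45  44  44  40  34  38  37]
 [ 54  56  54  57  57  56 139 207 224 178  67  36  38  37  38  39  39  38]
 [ 55  55  56  57  58  59 140 180 163 118  50  39  38  38  38  40  40  39]
 [ 55  54  55  57  56  57 103 116  76  51  40  39  37  37  40  38  41  39]]
red 19 left 42.86 right 35.52 mid 39.19
ptr 7 left 39.17 right 36.36 mid 37.77
gap 1.419987633113422
```

The square-on view, which has no parallax, shows the pointer about 1.15 mm short. The oblique reading was biased because the pointer's top face stands slightly higher than I assumed. I'm going back for a roughly 2.5 mm rim touch-up.

Call:
jog_arm([
  [[0,40,0],[0,0,0]],
  [[0,80,0],[0,0,0]],
  [[0,120,0],[0,0,0]],
  [[0,153,10],[0,0,0]],
  [[0,153,40],[0,0,0]],
  [[0,153,52],[0,0,0]],
  [[0,153,55],[0,0,0]],
  [[0,153,56.5],[0,0,0]],
  [[0,153,57],[0,0,0]],
  [[0,153,57],[0,0,0]],
])

```text
time: 8.75
tool_pos: [577.5, -120.9, 92.2]
tcp_rot: [180.0, -0.0, 13.7]
ft_force: [-0.1, -0.6, -0.3]
finger_gap: 0.0
grip_force: 0.0
```

Call:
jog_arm([
  [[0,0,0.5],[0,0,0]],
  [[0,0,0.5],[0,0,0]],
])

```text
time: 8.95
tool_pos: [577.6, -121.0, 92.0]
tcp_rot: [180.0, -0.1, 13.7]
ft_force: [-1.4, 0.4, 4.7]
finger_gap: -0.1
grip_force: 2.4
```

Call:
jog_arm([
  [[0,0,0.5],[0,0,0]],
  [[0,-1.2,0.5],[0,0,0]],
  [[0,-2.4,0.5],[0,0,0]],
  [[0,-2.5,0.5],[0,0,0]],
  [[0,-2.5,0.5],[0,0,0]],
  [[0,-2.5,-6],[0,0,0]],
  [[0,-2.5,-25],[0,0,0]],
  [[0,-2.5,-55],[0,0,0]],
])

```text
time: 9.75
tool_pos: [574.9, -118.1, 144.5]
tcp_rot: [-179.9, 0.2, 13.7]
ft_force: [0.2, 1.1, -0.2]
finger_gap: -0.4
grip_force: 0.0
```

Call:
jog_arm([
  [[0,-30,-3],[0,0,0]],
  [[0,-70,-3],[0,0,0]],
  [[0,-110,-3],[0,0,0]],
  [[0,-140,-3],[0,0,0]],
  [[0,-151,-3],[0,0,0]],
  [[0,-151,-3],[0,0,0]],
  [[0,-151,-3],[0,0,0]],
])

```text
time: 10.45
tool_pos: [541.2, 27.3, 149.3]
tcp_rot: [180.0, -0.0, 13.7]
ft_force: [0.6, 0.1, 0.0]
finger_gap: 0.1
grip_force: 0.0
```

```bash
cat > sq.py <<'E'
from meas import *
import sys
p,G=look(sys.argv[1]);s=r.sense();print(gauge(s['tool_pos']),s['ft_force'])
print(p[148,308:332]); print(p[159:165,312:330,0])
a=p[140:152,305:335].astype(float).mean(0); w=np.clip(a[:,2]-a[:,1]-0,0,None); w[w<40]=0; cr=(w*np.arange(305,335)).sum()/w.sum()
b=p[159:165,312:330,0].astype(float).mean(0); w=np.clip(b-60,0,None); cp=(w*np.arange(312,330)).sum()/w.sum()
print('red u',cr,'ptr u',cp,'gap mm',(cp-cr)*0.88)
E
python3 sq.py w6.png
```

```text
[  2.05918439  39.97876044 149.23591848] [0.22134209 0.16394885 0.26711611]
[[189 196 197]
 [105 108 108]
 [ 73  71  71]
 [ 80  78  78]
 [ 78  76  77]
 [ 78  77  77]
 [ 78  76  77]
 [ 70  69 104]
 [ 34  35 215]
 [  0   0 247]
 [  0   0 247]
 [  0   0 247]
 [  0   0 247]
 [  0   0 247]
 [ 32  34 220]
 [ 69  68 107]
 [ 77  75  76]
 [ 77  75  76]
 [ 77  75  77]
 [ 76  75  76]
 [ 83  83  84]
 [100 105 105]
 [ 90  92  93]
 [167 174 176]]
[[ 53  52  53  53  51  96 168 202 186 128  53  53  53  52  45  34  35  32]
 [ 54  50  51  53  53 107 190 224 209 143  52  52  51  47  37  33  32  33]
 [ 54  55  54  53  53 109 191 224 209 142  52  53  53  46  33  34  33  34]
 [ 55  55  55  54  55 110 189 224 208 143  55  55  55  46  35  36  36  35]
 [ 56  55  55  54  57 109 189 223 208 143  55  56  55  48  36  35  37  36]
 [ 55  53  54  55  53 108 189 224 209 142  55  54  50  39  35  35  33  41]]
red u 319.010639407531 ptr u 319.1545128511656 gap mm 0.12660863039841388
```

Gap is 0.1 mm, so the pointer is at the mark. Now the lever: move to its -x side, then lower.

Call:
jog_arm([
  [[-20,-35,0],[0,0,0]],
  [[-45,-70,0],[0,0,0]],
  [[-66,-98,0],[0,0,0]],
  [[-66,-98,0],[0,0,0]],
  [[-66,-98,25],[0,0,0]],
  [[-66,-98,55],[0,0,0]],
  [[-66,-98,65],[0,0,0]],
  [[-66,-98,65],[0,0,0]],
])

```text
time: 11.3
tool_pos: [452.6, 106.3, 82.5]
tcp_rot: [-180.0, 0.2, 13.6]
ft_force: [-0.6, -0.0, -1.0]
finger_gap: -0.2
grip_force: 0.0
```

Call:
jog_arm([
  [[6,0,0],[0,0,0]],
  [[12,0,0],[0,0,0]],
  [[18,0,0],[0,0,0]],
  [[24,0,0],[0,0,0]],
  [[30,0,0],[0,0,0]],
  [[36,0,0],[0,0,0]],
  [[42,0,0],[0,0,0]],
  [[48,0,0],[0,0,0]],
  [[54,0,0],[0,0,0]],
  [[58,0,0],[0,0,0]],
])

```text
time: 12.3
tool_pos: [510.5, 121.3, 84.0]
tcp_rot: [-180.0, -0.0, 13.7]
ft_force: [-1.1, 0.5, 0.1]
finger_gap: -0.1
grip_force: 0.5
```

Call:
jog_arm([
  [[3,0,0],[0,0,0]],
  [[6,0,0],[0,0,0]],
  [[9,0,0],[0,0,0]],
  [[11,0,0],[0,0,0]],
  [[11,0,0],[0,0,0]],
])

```text
time: 12.8
tool_pos: [520.9, 123.8, 84.1]
tcp_rot: [180.0, -0.0, 13.7]
ft_force: [-1.1, 0.1, -0.3]
finger_gap: 0.0
grip_force: 0.1
```

Call:
jog_arm([
  [[1,0,0],[0,0,0]],
  [[2,0,0],[0,0,0]],
  [[2,0,0],[0,0,0]],
])

```text
time: 13.1
tool_pos: [522.6, 124.3, 84.1]
tcp_rot: [-180.0, -0.0, 13.7]
ft_force: [-0.8, -0.4, 0.4]
finger_gap: 0.1
grip_force: 0.5
```

Call:
jog_arm([
  [[1,0,0],[0,0,0]],
  [[2,0,0],[0,0,0]],
  [[2,0,0],[0,0,0]],
])

```text
time: 13.4
tool_pos: [523.1, 124.4, 83.9]
tcp_rot: [-180.0, 0.2, 13.7]
ft_force: [-8.7, -2.7, 4.8]
finger_gap: 0.2
grip_force: 4.5
```

Call:
jog_arm([
  [[1,0,0],[0,0,0]],
  [[2,0,0],[0,0,0]],
  [[2,0,0],[0,0,0]],
])

```text
time: 13.7
tool_pos: [523.4, 124.5, 83.7]
tcp_rot: [-180.0, 0.4, 13.7]
ft_force: [-18.5, -5.4, 11.4]
finger_gap: 0.0
grip_force: 9.4
```

At the end stop: the force rises to 18 N with no further travel. Back off, lift, and look.

Call:
jog_arm([
  [[-8,0,0],[0,0,0]],
  [[-25,0,0],[0,0,0]],
  [[-25,0,-25],[0,0,0]],
  [[-25,20,-65],[0,0,0]],
  [[-15,60,-65],[0,0,0]],
  [[-5,98,-65],[0,0,0]],
  [[-5,98,-65],[0,0,0]],
  [[-5,98,-65],[0,0,0]],
  [[-5,98,-65],[0,0,0]],
])

```text
time: 14.6
tool_pos: [544.5, 29.4, 149.0]
tcp_rot: [-180.0, -0.0, 13.7]
ft_force: [-0.5, 0.4, 1.3]
finger_gap: 0.1
grip_force: 0.0
```

```bash
python3 sq.py w7.png | tail -1; python3 -c "
from h import *
s=r.sense();print(s['time'],gauge(s['tool_pos']),s['ft_force'])"
```

```text
red u 320.50580018939394 ptr u 319.686717998075 gap mm -0.7207923283606806
14.65 [  5.80271974  41.97295272 148.95983978] [-0.13461741 -0.04200245 -0.5589403 ]
```

View pics/w7.png

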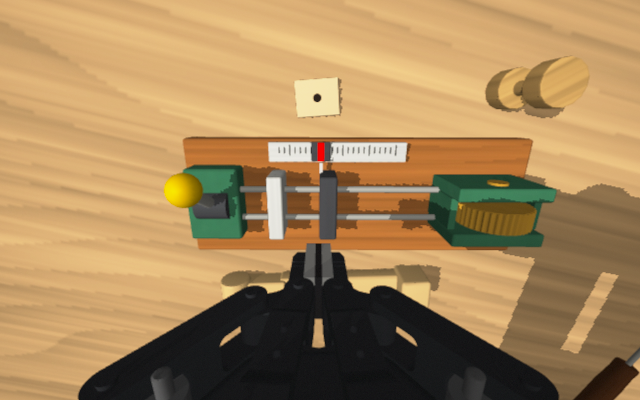

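The lever leans fully to +x, with the ball at (183,190), and nothing else has moved. The view has shifted by 4 rows, so my pointer window caught the scale edge. I'll recompute on the right rows.

Run:
```python
import cv2,numpy as np
p=cv2.imread('pics/w7.png')
a=p[144:156,305:335].astype(float).mean(0); w=a[:,2]-a[:,1]; w[w<40]=0; cr=(w*np.arange(305,335)).sum()/w.sum()
b=p[164:169,312:330,0].astype(float).mean(0); w=np.clip(b-60,0,None); cp=(w*np.arange(312,330)).sum()/w.sum()
print(b.round(),cr,cp,(cp-cr)*.88)
```

```text
[ 54.  54.  55.  54.  54.  55.  54. 167. 223. 223. 180.  82.  55.  54.
  47.  37.  35.  34.] 320.516411163522 320.62969401947146 0.0996889132355409
```

Still 0.1 mm. Handing in.

```bash
python3 -c "
from bench import r
print(r.hand_in())"
```

```text
the job is handed in; nothing more can be done
None
```

The job is handed in: the pointer stands within about 0.1 mm of the red band by camera, the lock lever is over at its +x end stop, and the arm is clear of everything, at 14.65 s on the robot's clock.

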